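# Check the fork-ended leaf spring at the key bench

### The job

Of the three leaf springs clamped in test stands on the key-cutting bench, check the one with the forked end: press straight down on the round head in the middle of it with about 10 newtons, so that the forked tip dips about level with the top of the little post in front of it, and hold it there for a good second. Then let it spring back up and move clear; do not bend it far past the post, and leave the other two springs alone.

Things in the scene. Friction and masses are not known exactly. Their poses are not given: they have to be found in the camera images.
- fork_head (a point): Round steel button head, 23 mm wide, mid-way along the fork-ended leaf (spring steel, 160 x 36 x 3 mm, last 50 mm split in two prongs). Origin on the leaf's upper face, 77 mm above the bench at rest; crown 8 mm higher. x runs along the leaf to the tip, z up. Fixed stand: clamp block 80 to 130 mm behind the head, bolts 95 mm high; post 24 mm wide, 40 mm high, 93 mm ahead of the head.
- fork_spring (a joint): Bend of the fork-ended leaf, rad: 0 level at rest, growing as pressed down. It pivots 60 mm behind the head, 140 mm behind the tip, as an even spring: at 0.25 the tip is level with the post's top (tip down 35 mm, head down 15 mm), needing about 10 N on the head (1 N to start it, then 0.6 N per mm at the head). It springs back by itself.
- plain_spring (a joint): Bystander: bend (rad, 0 at rest, growing downward) of the plain leaf spring of the same length, 160 mm, with a square unsplit end, in a like stand with a like round head in its middle. Not to be pressed.
- short_spring (a joint): Bystander: bend (rad, 0 at rest, growing downward) of the short plain leaf spring, 100 mm, with a square end, in a shorter stand with a like round head in its middle. Not to be pressed.
There are look-alikes about, which are no part of the job. What is shaped like the part that bears short_spring but blue is not meant.

How it is judged:
By the outcome, as a careful person would: the job done as asked, in the order asked, and still so for the second after the job is handed in, with the robot touching nothing.
It also fails if it takes over 32 s, if anything falls off the work surface, if the arm or the gripper's body presses on something with over 40 N, if the wrist force passes 120 N, or if a joint passes its speed limit or range.

### The arm

A 7-joint arm with a two-finger parallel gripper is mounted at the origin on the work surface. World frame = base frame: x ahead of the robot, y to its left, z up, the work surface at z = 0. Lengths are in m, angles in rad, forces in N, time in s.
With the tool pointing down it reaches from about 0.4 to 0.85 m from the base axis. Payload 10.4 kg.
Tool frame: the origin (TCP) lies on the mounting face of the last link; the fingertips stand 173 mm ahead of it and the grasp point (between the pads) lies 155 mm ahead of it (manip.tip_extent is the distance from the TCP to the fingertips, in m); z points along the fingers, y is the line along which they close (so a half turn about z gives the same grasp; the last joint's range is limited). The gripper opens to 85 mm and grips with 20 to 120 N. Pads are 22 mm wide; open, the fingers measure 114 mm over their backs; the gripper's body (76 mm by 85 mm) begins 54 mm behind the grasp point. The pads swing forward as they close: fully open they stand 13 mm farther back than shut.
Start: joints at [1.326, 0.332, -0.065, 1.46, 0.022, 1.35, -0.088], TCP at [0.138, -0.61, 0.405] pointing down, gripper open.
Joint ranges: [-2.6, 2.6], [-0.5, 2.12], [-1.47, 1.34], [0.16, 2.42], [-1.27, 4.41], [0.06, 2.06], [-2.6, 2.6]. Speed limits (rad/s): [2.22, 2.22, 2.79, 2.79, 3.14, 3.14, 3.14].

### API

Orientations are given as a unit quaternion [x, y, z, w].
In Python, from workcell import manip gives the robot as it stands.
- The arm moves only by the tool move_arm, never from a script. Its argument "plan" is one flat list of numbers, 7 for each row, row after row: the turn, a rotation vector about the tool's x, y, z in rad, then the shift along the tool's x, y, z in m, then the finger opening in m, from 0 to 0.0854. In form: [ax, ay, az, dx, dy, dz, gripper, ax, ay, az, dx, dy, dz, gripper, ...]. A call has 1 to 12 rows; each row is the pose to reach, as a shift and turn from the pose commanded when the call began, along the tool's axes at that moment; what a row does not reach only later rows make up. A row lasts 1/8 s, in which the tool goes at most 62.5 mm and 10.7 degrees, less where a joint would pass 70% of its speed; a pose out of reach is approached as far as the arm can. A call with a gripper value outside its range is refused whole. The fingers move at their own pace and stop on an object; "squeeze" is the grip in N (left out, the last holds). Time passes only in rows, so rows that repeat a pose let the fingers close. It gives the time, the measured TCP pose, the force, the opening and the grip force at its end, in the units of the state.
- manip.get_obs(): the state, without advancing time (a new reading comes with each control period).
- manip.camera(name): name is "scene" or "top" or "wrist"; returns a dict with "color" (384x512x3 uint8, red, green, blue), "fx", "fy", "cx", "cy" (pixels), "cam_to_world" (4x4, takes a point from camera to world coordinates); the wrist camera has in their place "mount" (4x4, takes a point from camera to tool coordinates, whose origin is the TCP and whose axes are the flange's). Camera axes: x right, y down, z forward; pixel columns grow to the right and rows downward; lengths in m; the calibration is good to about 2 mm. A picture is of the moment at which its call begins: read the wrist's pose just before it. There is no depth.
- manip.hand_in(): hands the job in; it is judged then, once.
Trained networks look in a picture, given as the dict that the camera call returned (one of the last four; its "shot" number tells which), for a name from the list of things; names that differ only in an ending like _2 or _b are one class to them, and where a whole thing is asked for, a point or a joint stands for the part that bears it (a point fixed in the world has none). Each returns a list of dicts, best first, with "conf" (0 to 1); they miss things now and then, are a little off and sometimes report something else, mostly with a low value. They report only what shows in the picture. A call takes as long as a camera call. They do not tell look-alikes from the thing itself.
- manip.look_for(picture, label): "position" ([x, y, z] in m, in the coordinates of the camera as it stood for that picture, good to about 4 mm: the middle of the surface that is visible of it).
- manip.silhouettes(picture, label): "pixels" (384x512 bool, what is visible of it).
- manip.tip_of(picture, label): "position" ([x, y, z] in m, in the coordinates of the camera as it stood for that picture, good to about 4 mm: a listed point, or the origin of a listed thing).
The state is a dict: "clock": time; "joint_pos": joint angles; "joint_velocities": joint speeds; "tau": joint torques, N m; "position": TCP position; "ee_rot": TCP orientation; "ft_force": force on the tool from outside, world axes, zero at the start; "torque": the same for the moment, N m; "grip_width": opening from 0.0 (shut) to 1.0 (fully open); "grasp_force": force on a finger pad.
Only numpy, scipy, OpenCV 4.12 (cv2) and the standard library are available. Lean on these libraries where they do the work, as an engineer would, in place of code of your own. Each camera call takes 0.05 s, during which the arm holds its last target. There are 200 camera calls.

## Working session

There is one attempt and no reset: what is moved stays moved. The work goes in short steps, Python scripts to look and compute and a tool call to move; the robot and the scene stay as the last step left them, time stands still between calls to the robot, and variables do not carry over. Pictures are saved under pics/ and viewed, at most 10 in all, crops included, and the job is handed in when it is done.

Besides the shell and the picture viewer there is one more tool, called by a JSON object that holds its "fn" and its "kwargs", one argument or row to a line. move_arm: Moves the arm, as the interface text tells. Its arguments: {"type":"object","properties":{"plan":{"type":"array","items":{"type":"number"}},"squeeze":{"type":"number"}},"required":["plan"]}

```bash
mkdir -p pics
cat > h.py <<'E'
import numpy as np, cv2
from scipy.spatial.transform import Rotation as R
from workcell import manip
def T_tool():
    o=manip.get_obs(); T=np.eye(4); T[:3,:3]=R.from_quat(o["ee_rot"]).as_matrix(); T[:3,3]=o["position"]; return T
def shot(n):
    T=T_tool(); p=manip.camera(n)
    M=T@np.array(p["mount"]) if n=="wrist" else np.array(p["cam_to_world"])
    return p,M
def w(M,x): return (M[:3,:3]@np.array(x)+M[:3,3]).round(4)
def save(p,f): cv2.imwrite("pics/"+f,p["color"][:,:,::-1])
E
python3 - <<'E'
from h import *
ims=[]
for n in ("scene","top"):
    p,M=shot(n); ims.append(p["color"])
    for l in ("fork_head","fork_spring","plain_spring","short_spring"):
        print(n,l,"tip",[(round(d["conf"],2),w(M,d["position"])) for d in manip.tip_of(p,l)][:4],"look",[(round(d["conf"],2),w(M,d["position"])) for d in manip.look_for(p,l)][:4])
    save(p,n+".png")
o=manip.get_obs();print(o)
E
```

```text
scene fork_head tip [(0.65, array([0.5157, 0.2638, 0.0792]))] look [(0.65, array([0.5245, 0.2648, 0.0783]))]Traceback (most recent call last):
  File "<stdin>", line 6, in <module>
ValueError: it knows: fork_head
```

Run:
```python
from h import *
for n in ("scene","top"):
    p,M=shot(n); save(p,n+".png")
    print(n,"tip",[(round(d["conf"],2),w(M,d["position"])) for d in manip.tip_of(p,"fork_head")])
    for l in ("fork_head","fork_spring","plain_spring","short_spring"):
      try: print(n,l,"look",[(round(d["conf"],2),w(M,d["position"])) for d in manip.look_for(p,l)][:4])
      except ValueError as e: print(e)
o=manip.get_obs();print(o)
```

```text
scene tip [(0.75, array([0.5183, 0.2656, 0.0762]))]
scene fork_head look [(0.64, array([0.5234, 0.2633, 0.0776]))]
scene fork_spring look [(0.63, array([0.5255, 0.2608, 0.0745]))]
scene plain_spring look [(0.73, array([ 0.5608, -0.2604,  0.0771]))]
scene short_spring look [(0.65, array([0.561 , 0.0246, 0.0738])), (0.58, array([0.2666, 0.3305, 0.0785])), (0.56, array([ 0.3499, -0.09  ,  0.077 ]))]
top tip [(0.94, array([0.5219, 0.2644, 0.0763]))]
top fork_head look [(0.76, array([0.5163, 0.2618, 0.075 ]))]
top fork_spring look [(0.74, array([0.5153, 0.2606, 0.0756]))]
top plain_spring look [(0.61, array([ 0.5661, -0.2558,  0.0774]))]
top short_spring look [(0.82, array([0.2592, 0.3297, 0.0754])), (0.64, array([ 0.3448, -0.0892,  0.0794]))]
{'clock': 0.75, 'joint_pos': array([ 1.32642019,  0.33219632, -0.06472705,  1.46009956,  0.02161837,
        1.34987829, -0.08850209]), 'joint_velocities': array([-2.50722127e-03, -2.74233644e-04,  7.66917391e-04, -3.49497415e-04,
       -6.42909935e-05,  5.28622314e-04, -1.68033331e-04]), 'tau': array([ 1.35322662e-03, -6.25154400e+01,  4.98856301e-02, -3.91793668e+01,
        1.64544390e-02,  1.68816081e-03,  1.12594239e-05]), 'position': array([ 0.13750476, -0.60969549,  0.40474011]), 'ee_rot': array([9.93856513e-01, 1.10676234e-01, 1.23793596e-05, 5.57374918e-05]), 'ft_force': array([0.46432324, 0.59528409, 0.05135697]), 'torque': array([-0.01340032,  0.00493813,  0.0044729 ]), 'grasp_force': 0.0, 'grip_width': 0.9997480445316694}
```

View pics/scene.png

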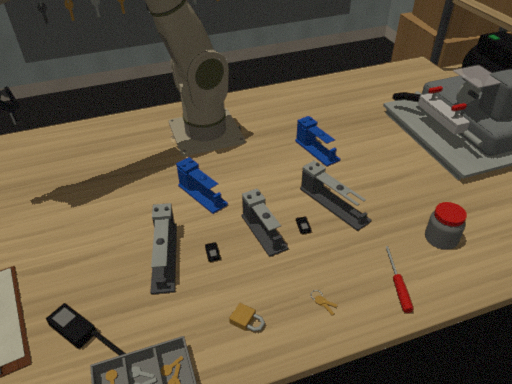

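View pics/top.png

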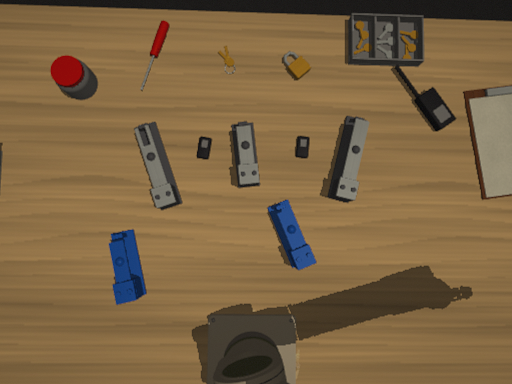

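The scene picture shows the forked leaf at about (335,190). In the top picture its head is at (151,156), the forked tip at (143,127) and the clamp at (162,195). The networks agree, putting the head at about (0.52, 0.264). I'll move there in an arc with the fingers shut. The tool's yaw already matches the leaf.

{"fn": "move_arm", "kwargs": {
  "plan": [0,0,0,0.351,-0.136,0,0,0,0,0,0.351,-0.136,0,0,0,0,0,0.351,-0.136,0,0,0,0,0,0.351,-0.136,0,0,0,0,0,0.351,-0.136,0,0,0,0,0,0.351,-0.136,0,0,0,0,0,0.585,-0.493,0,0,0,0,0,0.585,-0.493,0,0,0,0,0,0.585,-0.493,0,0,0,0,0,0.585,-0.493,0,0,0,0,0,0.585,-0.493,0,0,0,0,0,0.585,-0.493,0,0]
}}

```text
clock: 2.25
position: [0.5814, -0.0479, 0.405]
ee_rot: [0.994, 0.11, 0.0, 0.0]
ft_force: [1.3, -0.8, -0.5]
grip_width: -0.0
grasp_force: 0.0
```

{"fn": "move_arm", "kwargs": {
  "plan": [0,0,0,0.009,-0.315,0,0,0,0,0,0.009,-0.315,0,0,0,0,0,0.009,-0.315,0,0,0,0,0,0.009,-0.315,0,0,0,0,0,0.009,-0.315,0,0,0,0,0,0.009,-0.315,0,0,0,0,0,0.009,-0.315,0,0,0,0,0,0.009,-0.315,0,0,0,0,0,0.009,-0.315,0,0]
}}

```text
clock: 3.38
position: [0.5211, 0.2583, 0.4047]
ee_rot: [0.994, 0.11, 0.0, 0.0]
ft_force: [-0.4, -0.7, 0.9]
grip_width: 0.0
grasp_force: 0.0
```

Run:
```python
from h import *
P=[]
for n in ("wrist","wrist","top","scene"):
    p,M=shot(n); 
    if n=="wrist": save(p,"w1.png")
    r=[(round(d["conf"],2),w(M,d["position"])) for d in manip.tip_of(p,"fork_head")]
    print(n,r)
    if n!="scene":
        s=manip.silhouettes(p,"fork_spring")
        if s:
            m=s[0]["pixels"]; v,u=np.nonzero(m); print("sil",len(u),u.mean(),v.mean())
            # back-project at z=.077, main axis
            d=np.c_[(u-p["cx"])/p["fx"],(v-p["cy"])/p["fy"],np.ones(len(u))]@M[:3,:3].T
            X=M[:3,3]+d*((.077-M[2,3])/d[:,2:]); c=X.mean(0); e=np.linalg.svd(X[:,:2]-c[:2],full_matrices=False)[2][0]; print("axis",c,e)
o=manip.get_obs();print(o["clock"],o["position"],o["ft_force"],o["joint_pos"],manip.tip_extent)
print(T_tool()[:3,:3].round(4))
```

```text
wrist [(0.81, array([0.5231, 0.2684, 0.0781]))]
sil 2978 249.52619207521826 171.62189388851579
axis [0.52511521 0.26449625 0.077     ] [-0.94508627 -0.32682096]
wrist [(0.58, array([0.5248, 0.2687, 0.0783]))]
sil 3181 250.00691606413076 170.55391386356493
axis [0.52602325 0.26503374 0.077     ] [-0.94108394 -0.33817305]
top []
scene []
3.925 [0.52051518 0.25958454 0.40466542] [ 0.40671776  1.05971778 -0.38773657] [ 0.01660067  0.30887852 -0.68120325  1.55150456  0.19747103  1.35133383
 -2.03352542] 0.1734
[[ 9.755e-01  2.200e-01  0.000e+00]
 [ 2.200e-01 -9.755e-01 -1.000e-04]
 [ 0.000e+00  1.000e-04 -1.000e+00]]
```

View pics/w1.png

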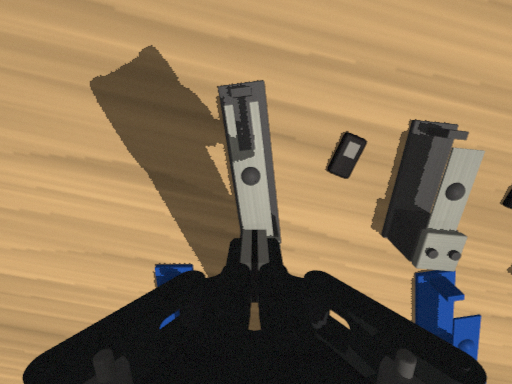

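The wrist picture shows the forked leaf with its round head at about (251,176), and the shut fingers are aligned along the leaf. I'll back-project the head pixel.

Run:
```python
from h import *
p,M=shot("wrist"); g=cv2.cvtColor(p["color"],cv2.COLOR_RGB2GRAY)
ys,xs=np.mgrid[160:193,235:267]; m=g[160:193,235:267]<110
n,l,s,c=cv2.connectedComponentsWithStats(m.astype(np.uint8)); k=l[16,16]; u,v=c[k]+[235,160]; print(u,v,s[k])
d=M[:3,:3]@[(u-p["cx"])/p["fx"],(v-p["cy"])/p["fy"],1]
for z in (.077,.082): print(z,M[:3,3]+d*(z-M[2,3])/d[2])
for q in ("fork_head",): print([w(M,x["position"]) for x in manip.tip_of(p,q)], M[:3,3])
T=T_tool(); print(T[:3,3])
```

```text
250.79078014184398 175.58510638297872 [  7   7  19  18 282]
0.077 [0.52156755 0.26401958 0.077     ]
0.082 [0.52287341 0.26424892 0.082     ]
[array([0.5221, 0.2686, 0.0735])] [0.59897699 0.27761469 0.373394  ]
[0.52049536 0.25958215 0.40467043]
```

{"fn": "move_arm", "kwargs": {
  "plan": [0,0,-0.1,0.003,-0.005,0.05,0,0,0,-0.1,0.003,-0.005,0.1,0,0,0,-0.1,0.003,-0.005,0.125,0,0,0,-0.1,0.003,-0.005,0.138,0,0,0,-0.1,0.003,-0.005,0.138,0,0,0,-0.1,0.003,-0.005,0.138,0]
}}

```text
clock: 4.78
position: [0.5227, 0.2654, 0.268]
ee_rot: [0.987, 0.16, 0.001, -0.0]
ft_force: [-0.1, -0.2, 0.2]
grip_width: -0.0
grasp_force: 0.0
```

Run:
```python
from h import *
for n in ("wrist","scene"):
    p,M=shot(n); print(n,[(round(d["conf"],2),w(M,d["position"])) for d in manip.tip_of(p,"fork_head")])
    if n=="wrist": save(p,"w2.png")
    else: cv2.imwrite("pics/s2.png",cv2.resize(p["color"][120:260,250:420,::-1],None,fx=4,fy=4))
o=manip.get_obs();print(o["clock"],o["position"],o["ft_force"])
```

```text
wrist [(0.87, array([0.5237, 0.27  , 0.0775]))]
scene [(0.95, array([0.5165, 0.2618, 0.0789]))]
4.975 [0.52254117 0.26522668 0.26751718] [-0.27979349 -0.09966144 -0.09073029]
```

View pics/w2.png

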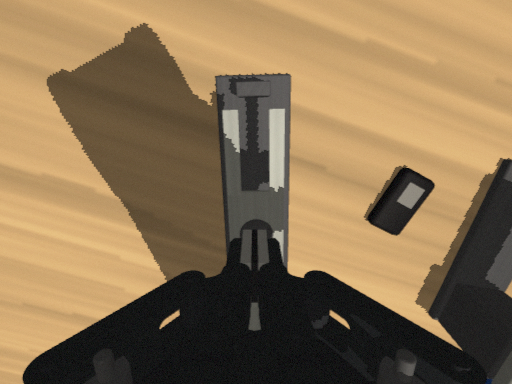

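View pics/s2.png

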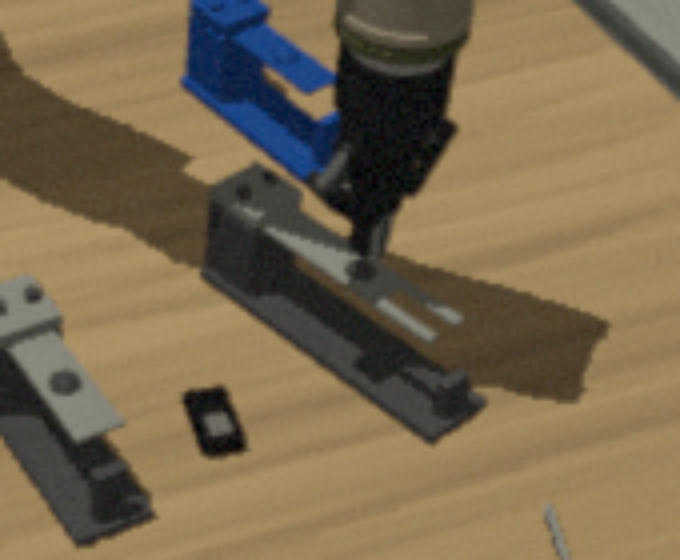

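Both pictures show the shut fingertips centred just above the head: (256,230) in the wrist picture and (362,268) in the scene crop. The tool is now square with the leaf. I'll press gently first and check the force.

{"fn": "move_arm", "kwargs": {
  "plan": [0,0,0,0,0,0.006,0,0,0,0,0,0,0.01,0,0,0,0,0,0,0.013,0,0,0,0,0,0,0.016,0,0,0,0,0,0,0.019,0,0,0,0,0,0,0.019,0,0,0,0,0,0,0.019,0]
}}

```text
clock: 5.85
position: [0.5227, 0.2652, 0.2482]
ee_rot: [0.987, 0.16, 0.001, -0.0]
ft_force: [0.6, -0.6, 6.1]
grip_width: -0.0
grasp_force: 3.3
```

{"fn": "move_arm", "kwargs": {
  "plan": [0,0,0,0,0,0.003,0,0,0,0,0,0,0.005,0,0,0,0,0,0,0.005,0,0,0,0,0,0,0.005,0]
}}

```text
clock: 6.35
position: [0.5226, 0.2652, 0.2435]
ee_rot: [0.987, 0.16, 0.001, 0.0]
ft_force: [-0.2, -1.7, 10.1]
grip_width: -0.003
grasp_force: 5.0
```

Run:
```python
from h import *
F=[]
for i in range(4):
    p,M=shot("scene"); o=manip.get_obs(); F.append(o["ft_force"])
print(np.mean(F,0),np.std(F,0),o["position"],o["clock"])
cv2.imwrite("pics/s3.png",cv2.resize(p["color"][150:240,290:390,::-1],None,fx=6,fy=6))
p,M=shot("wrist"); save(p,"w3.png")
```

```text
[-1.03963273 -1.35263393  9.97784203] [0.209693   0.6622094  0.57659455] [0.52262314 0.26521265 0.24356293] 6.55
```

View pics/s3.png

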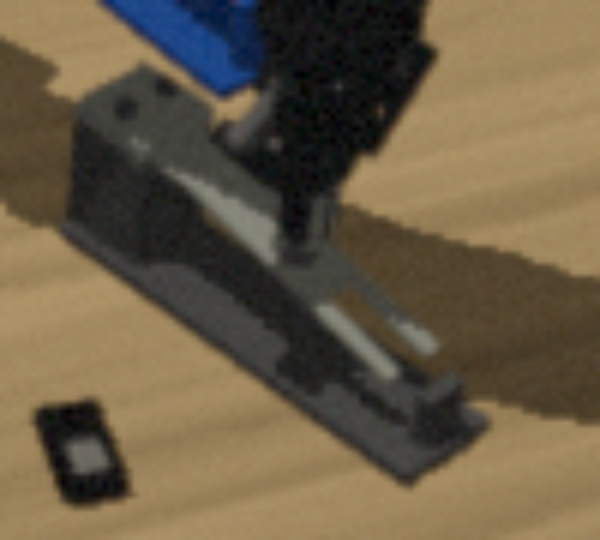

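The scene crop shows the prong tips, at about (405,360), down level with the top of the post. The force reads 10 N. I'll hold there for 1.5 s.

{"fn": "move_arm", "kwargs": {
  "plan": [0,0,0,0,0,0,0,0,0,0,0,0,0,0,0,0,0,0,0,0,0,0,0,0,0,0,0,0,0,0,0,0,0,0,0,0,0,0,0,0,0,0,0,0,0,0,0,0,0,0,0,0,0,0,0,0,0,0,0,0,0,0,0,0,0,0,0,0,0,0,0,0,0,0,0,0,0,0,0,0,0,0,0,0]
}}

```text
clock: 8.1
position: [0.5226, 0.2652, 0.2435]
ee_rot: [0.987, 0.16, 0.001, 0.0]
ft_force: [-0.5, -2.4, 9.8]
grip_width: -0.001
grasp_force: 5.0
```

{"fn": "move_arm", "kwargs": {
  "plan": [0,0,0,0,0,-0.004,0,0,0,0,0,0,-0.01,0,0,0,0,0,0,-0.016,0,0,0,0,0,0,-0.025,0,0,0,0,0,0,-0.05,0,0,0,0,0,0,-0.1,0,0,0,0,0,0,-0.15,0,0,0,0,0,0,-0.16,0,0,0,0,0,0,-0.16,0,0,0,0,0,0,-0.16,0]
}}

```text
clock: 9.35
position: [0.5221, 0.2648, 0.4011]
ee_rot: [0.987, 0.16, -0.001, 0.0]
ft_force: [-1.0, -0.7, 0.3]
grip_width: -0.003
grasp_force: 0.0
```

Run:
```python
from h import *
p,M=shot("scene"); o=manip.get_obs(); print(o["clock"],o["position"],o["ft_force"],[w(M,d["position"]) for d in manip.tip_of(p,"fork_head")])
cv2.imwrite("pics/s4.png",cv2.resize(p["color"][120:260,250:420,::-1],None,fx=4,fy=4))
```

```text
9.4 [0.52212719 0.26482484 0.40101467] [-0.24111408 -0.8133168  -0.55605686] [array([0.5145, 0.2633, 0.0795])]
```

View pics/s4.png

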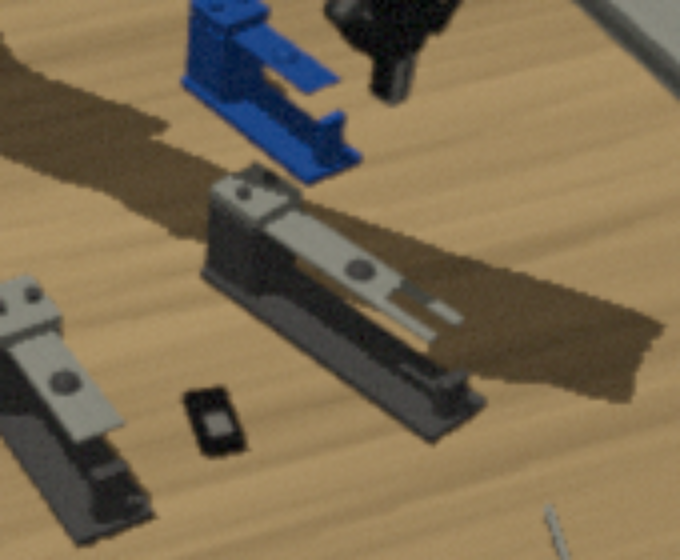

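The leaf is level again, with its head at (360,270) in the crop, and the arm is clear of it.

```bash
python3 -c "
from workcell import manip
print(manip.hand_in())"
```

```text
the job is handed in; nothing more can be done
None
```

I pressed the forked spring at about 10 N until its tip was level with the post and held it there for about 1.7 s. It then sprang back level, the arm moved clear without touching the other two springs, and the job is handed in, though no verdict came back.

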